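# Present an empty coil former over the winder's blade

## Task

Take the empty yellow coil former off its peg on the rack, carry it over the top bar of the wire-guide frame to the winder, and stop with it held upright about 1 cm above the winder's red blade, its slot centred on the blade and turned to line up with it, so that it could be lowered straight on. Do not lower it: finish still gripping it, at rest and hovering, so that the operator can check it. Do not touch the guide frame or the winder with anything, and leave the two wound formers, the wire spool, the can and the tape roll where they stand.

Things in the scene. Friction and masses are not known exactly. Their poses are not given: they have to be found in the camera images.
- former_yellow: The empty yellow coil former to be carried, 0.11 to 0.23 kg; origin and axes as point former_yellow_foot. It stands upright on any one of the three rack pegs.
- former_yellow_grip (a point): Centre of the terminal block at the top of the empty yellow former: the place to grip. The block is 64 mm (x) by 40 mm (y) by 20 mm high and this point is 55 mm above the former's underside; grip it across its 40 mm (y). Five brass pins 3 mm high along each long edge are for looks. x: along the former's length and its slot; y: across; z: up.
- former_yellow_foot (a point): Centre of the underside of the yellow former, at the mouth of its slot; axes as former_yellow_grip. The former is 65 mm tall: a bottom flange 64 x 44 x 5 mm, a core 40 x 26 mm, the terminal block at the top. A slot 28 mm (x) by 14 mm (y) runs right through it from top to bottom. A half turn about z makes no difference.
- rack: Fixed plywood base 320 x 100 x 15 mm; origin at the centre of its underside, x along its length. Three upright steel pegs, 8 mm across and 30 mm tall, stand on it at x = -100, 0 and +100 mm; one former stands on the base over each peg, the peg in its slot. Lift at least 32 mm straight up to clear the peg.
- former_white_grip (a point): Centre of the terminal block of the white former wound with copper (same sizes as the yellow one), on another peg: leave alone.
- former_black_grip (a point): Centre of the terminal block of the black former wound with copper (same sizes), on another peg: leave alone.
- guide: Fixed wire-guide frame between rack and winder: base 360 x 40 mm, three steel posts in a row and a level bar on top, 350 mm long, along its x; red rollers on the bar make it 163 mm tall. Origin at the centre of its underside. Not to be touched.
- winder: Fixed bench winder, cream housing with a dark panel at its +x end. Origin on its underside, below the spindle axis. The housing reaches 70 mm to -x, 180 mm to +x and 75 mm to each side in y of the origin; it is 60 mm tall (panel and buttons 92 mm, at x = 105 to 175 mm). Carries the spindle disc, 64 mm across, and the blade. Not to be touched.
- blade_top (a point): Centre of the top edge of the winder's red upright blade, 110 mm above the bench. The blade is 20 mm long (x) by 6 mm thick (y) by 30 mm tall. x: along the blade, z: up. The spindle may start turned to any angle up to 0.6 rad from the winder, and keeps it unless pushed. The former's x must lie along the blade's x, either way round.
- wire_spool: Orange spool of copper wire, 76 mm across, 60 mm tall, standing; origin under its centre. Leave alone.
- varnish: Steel can with a plain blue label, 52 mm across, 120 mm tall; origin under its centre. Leave alone.
- tape: Roll of brown tape lying flat, 84 mm across, 20 mm tall; origin under its centre. Leave alone.
Things that resemble listed ones, but are neither listed nor needed, are in the scene too. Of the things like the former_yellow, leave any that is brown or turquoise; of the rest the smaller one is meant.

How it is judged:
By the outcome, as a careful person would: the job done as asked, in the order asked, and still so for the second after the job is handed in, while the arm keeps its last pose, push and grip.
It also fails if it takes over 51 s, if anything falls off the work surface, if the arm or the gripper's body presses on something with over 40 N, if the wrist force passes 120 N, or if a joint passes its speed limit or range.

## Robot

A 6-joint arm with a two-finger parallel gripper is mounted at the origin on the work surface. World frame = base frame: x ahead of the robot, y to its left, z up, the work surface at z = 0. Lengths are in mm, angles in degrees, forces in N, time in s.
With the tool pointing down it reaches from about 350 to 850 mm from the base axis. Payload 8.1 kg.
Tool frame: the origin (TCP) lies at the centre of the arm's flange, where the gripper is bolted on; the fingertips stand 173 mm ahead of it and the grasp point (between the pads) lies 155 mm ahead of it; z points along the fingers, y is the line along which they close (so a half turn about z gives the same grasp; the last joint's range is limited). The gripper opens to 85 mm and grips with 20 to 120 N. Pads are 22 mm wide; open, the fingers measure 114 mm over their backs; the gripper's body (76 mm by 85 mm) begins 54 mm behind the grasp point. The pads swing forward as they close: fully open they stand 13 mm farther back than shut.
Start: joints at [63.747, 7.471, 85.268, -0, 87.261, -4.893], TCP at [218.514, 558.801, 404.692] pointing down, gripper open.
Joint ranges: [-169.43, 169.43], [-51.17, 129.36], [1.28, 143.12], [-76.62, 256.62], [0, 156.53], [-152.29, 152.29]. Speed limits (degrees/s): [136.94, 136.94, 159.86, 180, 180, 180].

## Interface

Orientations are given as [roll, pitch, yaw] about the fixed x, y, z axes, in that order (R = Rz(yaw) Ry(pitch) Rx(roll)).
In Python, from bench import * gives the robot as it stands.
- The arm moves only by the shell command python3 -m jog 'ROWS' [FORCE]. ROWS is text: rows parted by semicolons, each of 7 numbers parted by spaces: the shift along the tool's x, y, z scaled (see below), then the turn, a rotation vector about the tool's x, y, z scaled (see below), then the closure, from -1 (fully open) to 1 (shut). In form: tx ty tz wx wy wz hand; .... A call has 1 to 5 rows; each row shifts and turns the commanded pose from where the row before left it, along the tool's axes as they then stand; what a row does not reach is not made up. The controller multiplies each number of a shift by 0.1 m and each number of a turn by 60 degrees. A row lasts 1/8 s, in which the tool goes at most 62.5 mm and 10.7 degrees, less where a joint would pass 70% of its speed; a pose out of reach is approached as far as the arm can. A call with a number of a shift or a turn outside -1 to 1 is refused whole. A call with a gripper value outside its range is refused whole. The fingers move at their own pace and stop on an object; FORCE is the grip in N (left out, the last holds). Time passes only in rows, so rows that do not move let the fingers close. It gives the time, the measured TCP pose, the force, the opening and the grip force at its end, in the units of the state.
- sense(): the state, without advancing time (a new reading comes with each control period).
- snapshot(name): name is "scene" or "top" or "wrist"; returns a dict with "img" (400x640x3 uint8, red, green, blue), "fx", "fy", "cx", "cy" (pixels), "extrinsics" (4x4, takes a point from camera to world coordinates). Camera axes: x right, y down, z forward; pixel columns grow to the right and rows downward; lengths in mm; the calibration is good to about 2 mm. A picture is of the moment at which its call begins. There is no depth.
- hand_in(): hands the job in; it is judged then, once.
The state is a dict: "time": time; "joint_pos": joint angles; "qd": joint speeds; "joint_efforts": joint torques, N m; "tool_pos": TCP position; "tcp_rot": TCP orientation; "ft_force": force on the tool from outside, world axes, zero at the start; "wrist_torque": the same for the moment, N m; "finger_gap": finger opening in mm; "grip_force": force on a finger pad.
Only numpy, scipy, OpenCV 4.12 (cv2) and the standard library are available. Lean on these libraries where they do the work, as an engineer would, in place of code of your own. Each camera call takes 0.05 s, during which the arm holds its last target. There are 200 camera calls.

## Working session

There is one attempt and no reset: what is moved stays moved. The work goes in short steps, Python scripts to look and compute and a shell command to move; the robot and the scene stay as the last step left them, time stands still between calls to the robot, and variables do not carry over. Pictures are saved under pics/ and viewed, at most 10 in all, crops included, and the job is handed in when it is done.

```bash
mkdir -p pics; python3 - <<'E'
from bench import *
import cv2,numpy as np
for n in("scene","top","wrist"):
    s=snapshot(n);cv2.imwrite(f"pics/{n}0.png",s["img"][:,:,::-1]);np.savez(f"{n}0.npz",**s)
    print(n,s["fx"],s["fy"],s["cx"],s["cy"],np.round(s["extrinsics"],3).tolist())
print(sense())
E
```

```text
scene 406.46373604524666 406.46373604524666 317.3562061130013 200.56933667573307 [[-0.29, 0.758, -0.584, 1201.003], [0.957, 0.238, -0.167, 194.991], [0.013, -0.608, -0.794, 939.173], [0.0, 0.0, 0.0, 1.0]]
top 469.2724385048786 469.2724385048786 317.6143624736578 194.0096132317255 [[-0.019, -0.994, 0.104, 417.898], [-1.0, 0.021, 0.021, 13.341], [-0.023, -0.103, -0.994, 1477.502], [0.0, 0.0, 0.0, 1.0]]
wrist 298.72311702342955 298.72311702342955 314.26357111448357 197.92241813373798 [[0.363, 0.881, 0.302, 141.048], [0.932, -0.343, -0.119, 589.841], [-0.001, 0.324, -0.946, 372.683], [0.0, 0.0, 0.0, 1.0]]
{'time': 0.15, 'joint_pos': array([ 6.37480380e+01,  7.50676345e+00,  8.53185713e+01, -1.14378804e-04,
        8.72610172e+01, -4.89306485e+00]), 'qd': array([-0.03544505, -0.07544946, -0.31787851, -0.02969932,  0.03797501,
        0.04878489]), 'joint_efforts': array([ 7.05788661e-04, -5.70067942e+01, -5.01156378e+01, -1.82118865e-04,
        9.82243626e-03, -2.06736183e-05]), 'tool_pos': array([218.42144129, 558.62922933, 403.83383682]), 'tcp_rot': array([-1.79913953e+02, -7.25167928e-03,  1.58641103e+02]), 'ft_force': array([ 0.11026813,  0.00474494, -0.46831615]), 'wrist_torque': array([ 0.03228115,  0.05489044, -0.01781127]), 'grip_force': 0.0, 'finger_gap': 85.57142574426632}
```

View pics/top0.png

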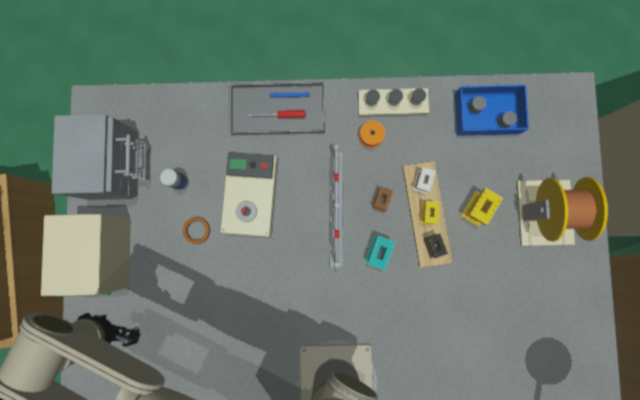

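View pics/scene0.png

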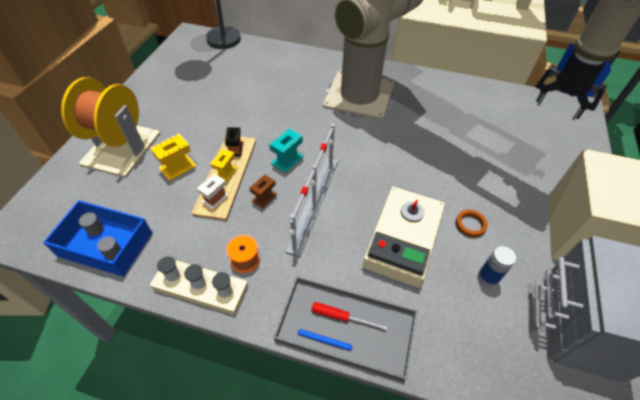

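The top view shows the yellow former on the rack's middle peg at (431,212). The white former is at (426,179), the black at (435,245), the guide bar along column 336, and the blade at (247,211). The larger yellow one at (485,206) is a decoy. The scene view agrees, with the yellow former at (223,162) and the blade at (413,205).

```bash
cat > h.py <<'E'
import numpy as np,cv2
def ray(s,u,v,z):
    E=s["extrinsics"];d=E[:3,:3]@np.array([(u-s["cx"])/s["fx"],(v-s["cy"])/s["fy"],1.])
    return E[:3,3]+d*(z-E[2,3])/d[2]
def proj(s,p):
    E=s["extrinsics"];c=E[:3,:3].T@(np.asarray(p,float)-E[:3,3]);return np.array([s["fx"]*c[0]/c[2]+s["cx"],s["fy"]*c[1]/c[2]+s["cy"]])
def blobs(s,lo,hi,box,amin=8):
    hsv=cv2.cvtColor(np.ascontiguousarray(s["img"]),cv2.COLOR_RGB2HSV);m=cv2.inRange(hsv,np.array(lo),np.array(hi))
    k=np.zeros_like(m);x0,y0,x1,y1=box;k[y0:y1,x0:x1]=m[y0:y1,x0:x1]
    out=[]
    for c in cv2.findContours(k,cv2.RETR_EXTERNAL,cv2.CHAIN_APPROX_NONE)[0]:
        if cv2.contourArea(c)>=amin: out.append((cv2.contourArea(c),cv2.minAreaRect(c),c))
    return sorted(out,key=lambda t:-t[0])
E
python3 - <<'E'
from h import *
t=np.load("top0.npz");s=np.load("scene0.npz")
for a,r,c in blobs(t,(20,120,90),(35,255,255),(415,195,445,228)): print("yel",a,r,ray(t,*r[0],80))
for n,p in(("white",(426,179)),("black",(435,245))): print(n,ray(t,*p,80))
for a,r,c in blobs(t,(0,130,90),(8,255,255),(235,195,260,225),1): print("blade top",a,r,ray(t,*r[0],110))
for a,r,c in blobs(s,(0,130,90),(8,255,255),(400,190,425,220),1): print("blade sc",a,r,c.min(0),c.max(0),ray(s,*r[0],95))
for a,r,c in blobs(s,(20,120,90),(35,255,255),(208,145,240,185)): print("yel sc",a,r,ray(s,*r[0],60))
for v,z in((147,158),(265,158)): print("bar",ray(t,336,v,z))
E
```

```text
yel 381.0 ((429.3299255371094, 212.38070678710938), (18.524232864379883, 23.226537704467773), 4.085616588592529) [ 501.77723434 -288.02246273   80.        ]
white [ 601.81712903 -282.48455767   80.        ]
black [ 405.31969385 -300.43067565   80.        ]
blade top 6.0 ((244.0, 210.0), (4.0, 2.0), 90.0) [518.12107315 258.37849689 110.        ]
blade sc 15.5 ((414.300048828125, 204.4000244140625), (2.683281421661377, 10.28591251373291), 26.56505012512207) [[412 200]] [[417 209]] [516.12996144 262.24494856  95.        ]
yel sc 521.5 ((225.22000122070312, 163.5399932861328), (25.0, 28.200002670288086), 36.86989974975586) [ 504.52444318 -285.73914073   60.        ]
bar [689.33742806 -14.34707263 158.        ]
bar [355.98180965  -6.59870783 158.        ]
```

```bash
python3 -m jog '-0.55 -0.24 0 0 0 0 -1;-0.55 -0.24 0 0 0 0 -1;-0.55 -0.24 0 0 0 0 -1;-0.55 -0.24 0 0 0 0 -1;-0.55 -0.24 0 0 0 0 -1'
```

```text
time: 0.78
tool_pos: [431.9, 345.3, 404.6]
tcp_rot: [-180.0, -0.0, 158.7]
ft_force: [0.9, 0.7, 0.0]
finger_gap: 85.5
grip_force: 0.0
```

```bash
python3 -m jog '-0.55 -0.24 0 0 0 0 -1;-0.55 -0.24 0 0 0 0 -1;0 0 0 0 0 -0.17 -1;0 0 0 0 0 -0.17 -1;0 0 0 0 0 0 -1'; python3 - <<'E'
from bench import *
import cv2,numpy as np
s=snapshot("wrist");cv2.imwrite("pics/w1.png",s["img"][:,:,::-1]);np.savez("w1.npz",**s);print(sense()["tool_pos"],sense()["tcp_rot"])
E
```

```text
time: 1.4
tool_pos: [515.9, 261.9, 404.3]
tcp_rot: [-180.0, -0.0, 179.0]
ft_force: [-0.2, 0.2, 0.2]
finger_gap: 85.7
grip_force: 0.0
[515.83305475 262.05606997 404.3662349 ] [-1.79987451e+02 -2.80836359e-02  1.78809747e+02]
```

View pics/w1.png

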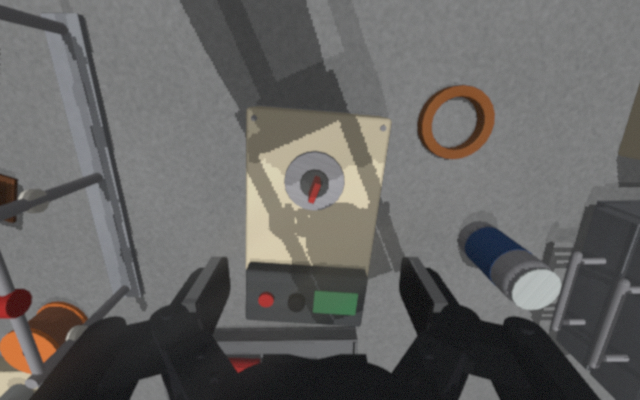

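The wrist view shows the red blade at about (315,190), turned, on the spindle disc at (315,182). Next I enlarge it.

```bash
python3 - <<'E'
from h import *
s=np.load("w1.npz");im=s["img"][165:220,280:350]
cv2.imwrite("pics/w1c.png",cv2.resize(im[:,:,::-1],None,fx=8,fy=8,interpolation=cv2.INTER_NEAREST))
for a,r,c in blobs(s,(0,130,60),(10,255,255),(280,165,350,220),4): print(a,r,c.min(0),c.max(0))
g=[[tuple(map(int,s["img"][v,u])) for u in range(306,324)] for v in range(174,206)]
for v,row in enumerate(g): print(174+v,' '.join(f"{p[0]:3d}" if p[0]>1.6*p[1] else " . " for p in row))
E
```

```text
109.0 ((313.7413635253906, 191.89654541015625), (6.870728015899658, 20.79787826538086), 21.801406860351562) [[309 182]] [[320 202]]
174  .   .   .   .   .   .   .   .   .   .   .   .   .   .   .   .   .   . 
175  .   .   .   .   .   .   .   .   .   .   .   .   .   .   .   .   .   . 
176  .   .   .   .   .   .   .   .   .   .   .   .   .   .   .   .   .   . 
177  .   .   .   .   .   .   .   .   .   89  90  91  .   .   .   .   .   . 
178  .   .   .   .   .   .   .   .   .   92  92  91  90  .   .   .   .   . 
179  .   .   .   .   .   .   .   .   .   94  92  92  92  86  .   .   .   . 
180  .   .   .   .   .   .   .   .   90  92  93  91  91  88  .   .   .   . 
181  .   .   .   .   .   .   .   .   90  91  92  91  91  86  .   .   .   . 
182  .   .   .   .   .   .   .   .   95  99  99  95  90  87  .   .   .   . 
183  .   .   .   .   .   .   .   91 103 120 121 111 103  97  .   .   .   . 
184  .   .   .   .   .   .   .   93 112 138 140 136 128 119  97  .   .   . 
185  .   .   .   .   .   .   88  98 124 146 152 150 146 137 116  .   .   . 
186  .   .   .   .   .   .   91 110 136 153 155 152 150 
[... 762 characters left out ...]
   .   .   .   . 
197  .   .   .  126 155 166 167 166 163 146  .   .   .   .   .   .   .   . 
198  .   .   .  144 170 178 177 176 167 152  .   .   .   .   .   .   .   . 
199  .   .   .  158 175 179 179 173 166  .   .   .   .   .   .   .   .   . 
200  .   .   .  169 178 178 176 171 158  .   .   .   .   .   .   .   .   . 
201  .   .   .  170 176 177 177 167  .   .   .   .   .   .   .   .   .   . 
202  .   .   .   .  163 170 169 166  .   .   .   .   .   .   .   .   .   . 
203  .   .   .   .   .   .   .   .   .   .   .   .   .   .   .   .   .   . 
204  .   .   .   .   .   .   .   .   .   .   .   .   .   .   .   .   .   . 
205  .   .   .   .   .   .   .   .   .   .   .   .   .   .   .   .   .   .
```

View pics/w1c.png

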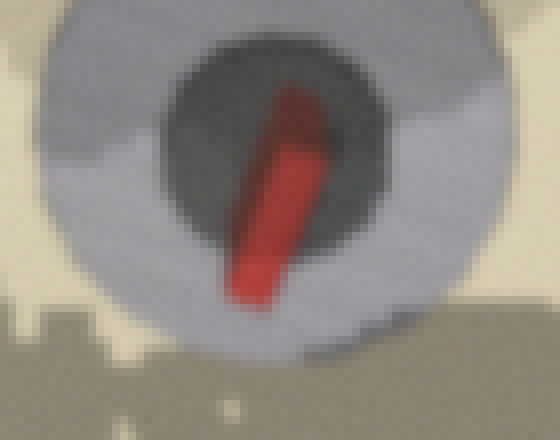

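The top face of the blade is clear. Its crop corners are (280,143), (330,150), (272,308) and (227,300).

```bash
python3 - <<'E'
from h import *
s=np.load("w1.npz")
P=[ray(s,X/8+279.5,Y/8+164.5,110) for X,Y in((280,143),(330,150),(272,308),(227,300))]
P=np.array(P);print(P.round(1),P.mean(0));a=(P[0]+P[1]-P[2]-P[3])/2;b=(P[1]+P[2]-P[0]-P[3])/2
print("len",np.linalg.norm(a),"thick",np.linalg.norm(b),np.degrees([np.arctan2(-a[1],-a[0]),np.arctan2(b[1],b[0])]))
E
```

```text
[[508.  263.2 110. ]
 [508.9 268.9 110. ]
 [528.  261.9 110. ]
 [527.  256.7 110. ]] [517.97335931 262.68376038 110.        ]
len 20.20670657149681 thick 5.570611608958556 [-19.52502831  79.57848316]
```

```bash
python3 -m jog '0 -0.6 0 0 0 0 -1;0 -0.6 0 0 0 0 -1;0 -0.6 0 0 0 0 -1;0 -0.6 0 0 0 0 -1;0 -0.6 0 0 0 0 -1'
```

```text
time: 2.08
tool_pos: [510.4, -39.3, 404.9]
tcp_rot: [-180.0, 0.0, 178.8]
ft_force: [1.1, 0.6, -0.3]
finger_gap: 85.5
grip_force: 0.0
```

```bash
python3 -m jog '0 -0.6 0 0 0 0 -1;0 -0.6 0 0 0 0 -1;0 -0.6 0 0 0 0 -1;0 -0.6 0 0 0 0 -1;0 -0.1 0 0 0 0 -1'; python3 -m jog '0 0 0 0 0 0 -1';python3 - <<'E'
from bench import *
import cv2,numpy as np
s=snapshot("wrist");np.savez("w2.npz",**s);print(sense()["tool_pos"],sense()["tcp_rot"])
cv2.imwrite("pics/w2.png",s["img"][:,:,::-1])
E
```

```text
time: 2.7
tool_pos: [505.9, -291.0, 404.3]
tcp_rot: [-180.0, -0.0, 178.6]
ft_force: [-0.4, 0.5, -0.0]
finger_gap: 85.5
grip_force: 0.0
time: 2.82
tool_pos: [506.6, -288.0, 404.4]
tcp_rot: [180.0, -0.0, 178.8]
ft_force: [0.5, 0.5, -1.0]
finger_gap: 85.4
grip_force: 0.0
[ 506.79910859 -287.08074219  404.49535449] [ 1.79954299e+02 -1.39611388e-02  1.78940712e+02]
```

View pics/w2.png

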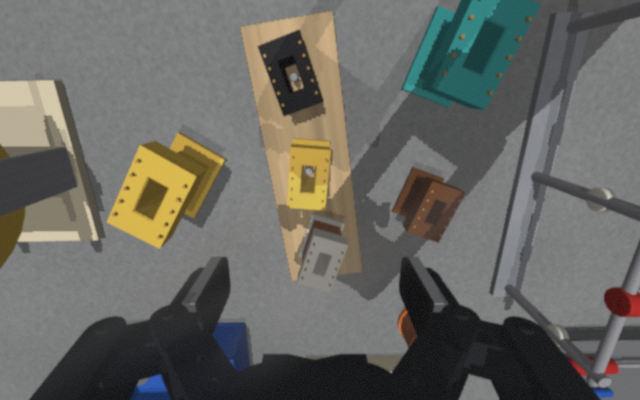

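The yellow former sits at about (310,175) between black and white. I take a close crop to get its top-face corners.

```bash
python3 - <<'E'
from h import *
s=np.load("w2.npz");im=s["img"][135:215,275:345]
cv2.imwrite("pics/w2c.png",cv2.resize(im[:,:,::-1],None,fx=7,fy=7,interpolation=cv2.INTER_NEAREST))
E
```

```text
(no output)
```

View pics/w2c.png

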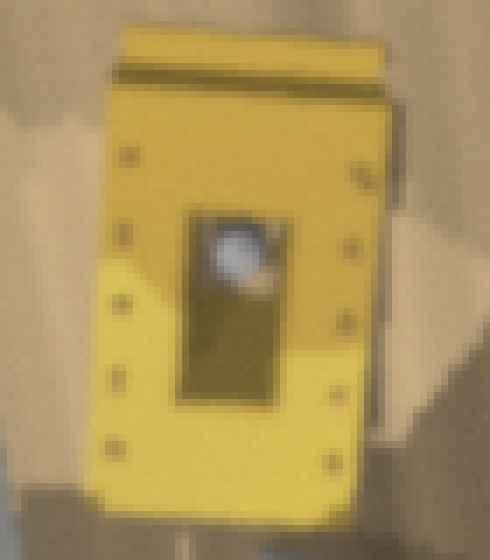

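```bash
python3 - <<'E'
from h import *
s=np.load("w2.npz")
f=lambda X,Y,z:ray(s,X/7+274.5,Y/7+134.5,z)
ang=lambda d:np.degrees(np.arctan2(d[1],d[0]))
for n,z,q in(("slot",80,((190,213),(293,218),(275,405),(178,400))),("pins",83,((129,155),(365,178),(333,462),(114,448)))):
    P=np.array([f(X,Y,z) for X,Y in q]);a=(P[2]+P[3]-P[0]-P[1])/2;b=(P[1]+P[2]-P[0]-P[3])/2
    print(n,P.mean(0).round(1),np.linalg.norm(a),np.linalg.norm(b),ang(P[3]-P[0]),ang(P[2]-P[1]),ang(b)-90)
P=[f(88,508,80),f(350,525,80),f(386,100,80),f(107,88,80)]
print(np.round(P,1),ang(P[1]-P[0])-90,ang(P[0]-P[3]),ang(P[1]-P[2]))
E
```

```text
slot [ 503.4 -293.1   80. ] 28.163855173974866 14.518484442803222 -5.478985575726161 -6.358336197304269 -4.0729546943092885
pins [ 503.2 -292.8   83. ] 43.046600700538846 32.76196181074265 -5.318217293535514 -6.678818788505412 -5.875659232875506
[[ 533.6 -315.7   80. ]
 [ 537.1 -276.5   80. ]
 [ 473.3 -270.9   80. ]
 [ 470.9 -310.    80. ]] -5.088933886393107 -5.203069495954336 -4.980543907011293
```

```bash
python3 -m jog '0.03 -0.06 0 0 0 0 -1;0 0 0 0 0 0.068 -1;0 0 0.5 0 0 0 -1;0 0 0.5 0 0 0 -1;0 0 0.4 0 0 0 -1'; python3 -m jog '0 0 0 0 0 0 -1;0 0 0 0 0 0 -1;0 0 0 0 0 0 -1'; python3 - <<'E'
from bench import *
import cv2,numpy as np
s=snapshot("wrist");np.savez("w3.npz",**s);print(sense()["tool_pos"],sense()["tcp_rot"])
cv2.imwrite("pics/w3.png",s["img"][:,:,::-1])
E
```

```text
time: 3.5
tool_pos: [503.3, -292.3, 262.8]
tcp_rot: [180.0, -0.1, 175.0]
ft_force: [0.6, 0.1, -0.3]
finger_gap: 85.7
grip_force: 0.0
time: 3.88
tool_pos: [504.6, -294.2, 267.7]
tcp_rot: [-179.9, 0.2, 175.0]
ft_force: [-0.4, 0.5, 0.5]
finger_gap: 85.3
grip_force: 0.0
[ 504.49175682 -294.20972228  267.4033389 ] [-179.8780168     0.20888581  174.97459553]
```

View pics/w3.png

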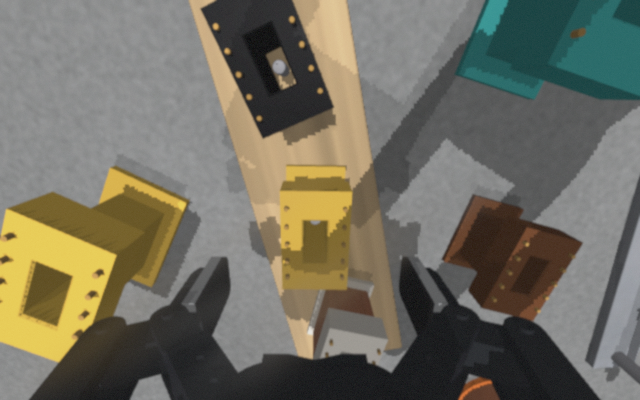

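The former's slot is at about (315,242), centred between the fingertips (228 and 402), and its sides are parallel to them. A quick numeric check, then I descend.

```bash
python3 - <<'E'
from h import *
s=np.load("w3.npz");print(ray(s,315,242,80))
E
python3 -m jog '0.01 0.01 0.22 0 0 0 -1;0 0 0.2 0 0 0 -1;0 0 0 0 0 0 -1;0 0 0 0 0 0 -1;0 0 0 0 0 0 -1'
```

```text
[ 503.29257105 -293.01788279   80.        ]
time: 4.55
tool_pos: [503.1, -293.0, 223.7]
tcp_rot: [-180.0, 0.1, 175.0]
ft_force: [0.2, -0.3, 0.2]
finger_gap: 85.5
grip_force: 0.0
```

```bash
python3 -m jog '0 0 0 0 0 0 0;0 0 0 0 0 0 0.5;0 0 0 0 0 0 1;0 0 0 0 0 0 1;0 0 0 0 0 0 1' 50; python3 -m jog '0 0 0 0 0 0 1;0 0 0 0 0 0 1;0 0 0 0 0 0 1'
```

```text
time: 5.18
tool_pos: [502.8, -292.8, 223.1]
tcp_rot: [-180.0, 0.0, 175.0]
ft_force: [0.1, -0.0, 4.2]
finger_gap: 39.1
grip_force: 50.9
time: 5.55
tool_pos: [502.8, -292.8, 223.1]
tcp_rot: [-180.0, 0.0, 175.0]
ft_force: [-0.9, -0.3, 5.5]
finger_gap: 39.6
grip_force: 51.1
```

```bash
python3 -m jog '0 0 -0.1 0 0 0 1;0 0 -0.2 0 0 0 1;0 0 -0.3 0 0 0 1;0 0 -0.4 0 0 0 1;0 0 -0.4 0 0 0 1'; python3 -m jog '0 0 -0.4 0 0 0 1;0 0 -0.2 0 0 0 1;0 0 0 0 0 0 1;0 0 0 0 0 0 1;0 0 0 0 0 0 1'; python3 - <<'E'
from bench import *
import cv2,numpy as np
s=snapshot("wrist");np.savez("w4.npz",**s);print(sense()["tool_pos"],sense()["tcp_rot"])
cv2.imwrite("pics/w4.png",s["img"][:,:,::-1])
E
```

```text
time: 6.18
tool_pos: [502.5, -292.5, 365.1]
tcp_rot: [-180.0, 0.0, 175.0]
ft_force: [-0.5, 0.3, -2.7]
finger_gap: 39.3
grip_force: 50.5
time: 6.8
tool_pos: [502.3, -292.4, 420.3]
tcp_rot: [179.9, -0.2, 175.0]
ft_force: [1.0, -0.3, -2.6]
finger_gap: 39.4
grip_force: 50.6
[ 502.38143036 -292.47251419  420.6206074 ] [ 1.79904762e+02 -1.63187172e-01  1.74961882e+02]
```

View pics/w4.png

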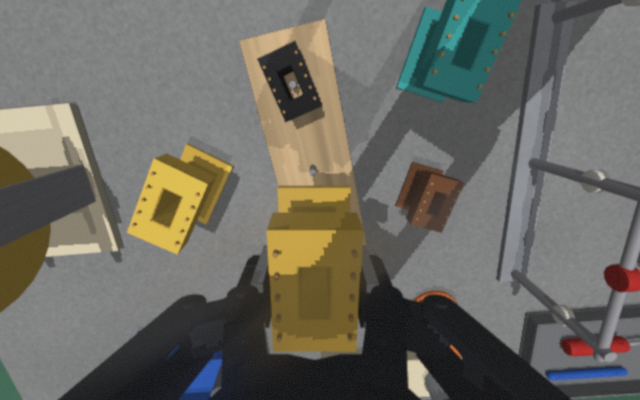

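The former is held upright and has cleared the peg at (313,170). Its slot is at about (299–331, 266–318). I work out the slot's offset in the tool frame.

```bash
cat >> h.py <<'E'
def rel(s,P,tcp,yaw):
    a=np.radians(yaw);X=np.array([np.cos(a),np.sin(a)]);Y=np.array([np.sin(a),-np.cos(a)])
    d=np.asarray(P)[:2]-np.asarray(tcp)[:2];Y=-Y if False else Y
    return np.array([d@X,d@Y])
E
python3 - <<'E'
from h import *
s=np.load("w4.npz");tcp=(502.4,-292.5);z=420.5-143.1
for q in(((299,266),(331,266),(330,318),(299,318)),((267,230),(363,230),(358,352),(273,350))):
    P=np.array([ray(s,*p,z) for p in q]);a=(P[2]+P[3]-P[0]-P[1])/2;b=(P[1]+P[2]-P[0]-P[3])/2
    print(P.mean(0).round(1),np.linalg.norm(a),np.linalg.norm(b),np.degrees(np.arctan2(a[1],a[0])),np.degrees(np.arctan2(b[1],b[0]))-90,rel(s,P.mean(0),tcp,174.96))
E
```

```text
[ 501.9 -290.9  277.4] 27.330922046084147 13.99173798721888 -5.40732067194191 -5.067370191092195 [0.69128109 1.59156847]
[ 503.1 -290.7  277.4] 63.663405667008085 40.15595850156511 -4.684457059032082 -5.944888120013161 [-0.51872015  1.84993685]
```

```bash
python3 -m jog '0.02 0.3 0 0 0 0 1;0.04 0.55 0 0 0 0 1;0.04 0.6 0 0 0 0 1;0.04 0.6 0 0 0 0 1;0.04 0.6 0 0 0 0 1'; python3 -m jog '0.04 0.6 0 0 0 0 1;0.04 0.6 0 0 0 0 1;0.04 0.6 0 0 0 0 1;0.02 0.6 0 0 0 0 1;0.01 0.4 0 0 0 0 1'
```

```text
time: 7.48
tool_pos: [507.6, -25.3, 421.8]
tcp_rot: [180.0, -0.1, 174.9]
ft_force: [1.2, 0.2, -1.8]
finger_gap: 39.4
grip_force: 50.8
time: 8.1
tool_pos: [517.0, 255.7, 421.6]
tcp_rot: [-180.0, -0.1, 175.1]
ft_force: [0.4, -0.5, -1.4]
finger_gap: 39.2
grip_force: 50.9
```

```bash
python3 -m jog '0 0.08 0 0 0 0.06 1;0 0 0 0 0 0.12 1;0 0 0 0 0 0.06 1;0 0 0 0 0 0 1;0 0 0 0 0 0 1'; python3 -m jog '0 0 0 0 0 0 1;0 0 0 0 0 0 1'
```

```text
time: 8.72
tool_pos: [518.3, 261.0, 422.1]
tcp_rot: [-180.0, -0.0, 160.6]
ft_force: [0.5, 0.3, -0.9]
finger_gap: 39.4
grip_force: 50.9
time: 8.98
tool_pos: [518.4, 261.0, 422.7]
tcp_rot: [-180.0, -0.0, 160.6]
ft_force: [0.1, -0.7, -1.5]
finger_gap: 39.2
grip_force: 50.9
```

```bash
python3 -m jog '0.01 0.015 0.3 0 0 0 1;0 0 0.3 0 0 0 1;0 0 0.15 0 0 0 1;0 0 0 0 0 0 1;0 0 0 0 0 0 1'; python3 - <<'E'
from bench import *
import cv2,numpy as np
o=[]
for n in("wrist","scene","top"):
    s=snapshot(n);np.savez(n[0]+"5.npz",**s);o.append(s)
print(sense()["tool_pos"],sense()["tcp_rot"])
a=o[0]["img"][120:400,200:440]; b=cv2.resize(o[1]["img"][145:245,365:465],(400,400),interpolation=cv2.INTER_CUBIC)
W=np.zeros((560,800,3),np.uint8);W[:467,:400]=cv2.resize(a,(400,467));W[:400,400:]=b
cv2.imwrite("pics/c5.png",W[:,:,::-1])
E
```

```text
time: 9.6
tool_pos: [518.4, 263.0, 349.2]
tcp_rot: [179.9, 0.1, 160.6]
ft_force: [-0.4, -0.4, -1.3]
finger_gap: 39.9
grip_force: 50.9
[518.36423243 263.0108683  349.24394404] [1.79911251e+02 1.05949656e-01 1.60563445e+02]
```

View pics/c5.png

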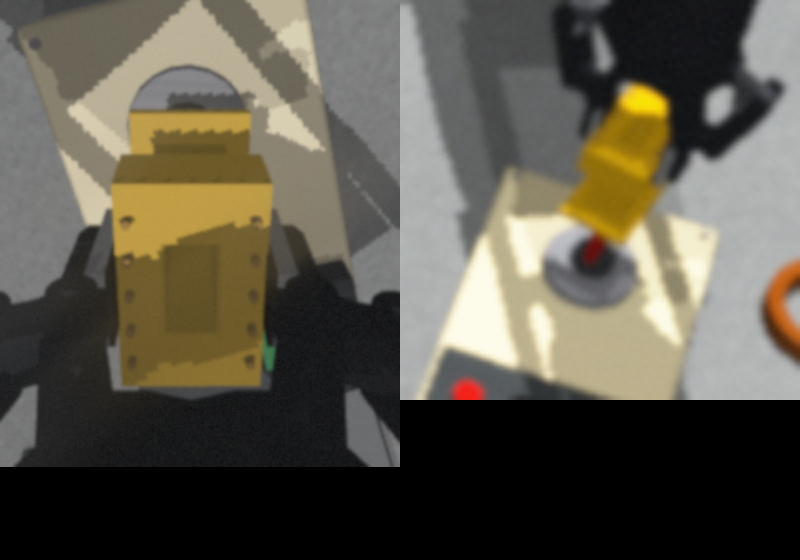

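The wrist view shows the former square in the grip, with the spindle disc's arc behind it at crop (128–245, 66–125). The scene view shows the slot mouth above the blade without contact. I fit the disc (64 mm, z=80) as an independent check on the spindle centre.

```bash
python3 - <<'E'
from h import *
from scipy.optimize import least_squares
def fit(P,r=32): return least_squares(lambda c:np.hypot(P[:,0]-c[0],P[:,1]-c[1])-r,P[:,:2].mean(0)+[20,0])
s=np.load("w5.npz");tcp=(518.4,263.0)
f=lambda X,Y,z:ray(s,200+X*.6-.2,120+Y*.6-.2,z)
P=np.array([f(X,Y,80) for X,Y in((128,125),(133,100),(150,80),(187,66),(222,78),(240,100))])
r=fit(P);print("disc w5",r.x,r.fun.round(1),"tool",rel(s,r.x,tcp,160.6))
F=(f(130,113,141.1+5)+f(250,113,146))/2;B=(f(113,183,206)+f(272,183,206))/2;C=(f(121,386,206)+f(262,386,206))/2
for n,p in(("flange",F),("blockA",B),("blockB",C)):print(n,p.round(1),rel(s,p,tcp,160.6))
s=np.load("w1.npz") # disc in crop w1c
P=np.array([ray(s,X/8+279.5,Y/8+164.5,80) for X,Y in((35,120),(40,170),(75,265),(140,325),(245,362),(330,350),(440,300),(495,220),(515,130),(505,60))])
r=fit(P);print("disc w1",r.x,r.fun.round(1))
s=np.load("t5.npz")
E
```

```text
disc w5 [517.5563307  263.61182427] [-1.5 -0.2  0.2  1.2 -0.2 -1.7] tool [0.99899224 0.29685236]
flange [489.9 274.2 146. ] [30.63153685  1.13953288]
blockA [489.8 274.9 206. ] [30.9419311  1.7222807]
blockB [550.5 253.3 206. ] [-33.52246911   1.54068716]
disc w1 [514.15677918 262.21399577] [-1.8 -1.6 -0.2  0.2  0.5 -0.5  0.1 -0.7 -1.2 -1.5]
```

Everything agrees to within about 1 mm. I apply a 1 mm trim and go down to the hover height.

```bash
python3 -m jog '0.012 0 0.05 0 0 0 1;0 0 0.1 0 0 0 1;0 0 0.06 0 0 0 1;0 0 0 0 0 0 1;0 0 0 0 0 0 1'; python3 -m jog '0 0 0 0 0 0 1;0 0 0 0 0 0 1;0 0 0 0 0 0 1;0 0 0 0 0 0 1'; python3 - <<'E'
from bench import *
import cv2,numpy as np
s=snapshot("scene");np.savez("s6.npz",**s);t=snapshot("top")
print(sense()["tool_pos"],sense()["tcp_rot"])
W=np.hstack([cv2.resize(s["img"][160:220,385:445],(400,400),interpolation=cv2.INTER_CUBIC),cv2.resize(t["img"][180:240,215:275],(400,400),interpolation=cv2.INTER_CUBIC)])
cv2.imwrite("pics/c6.png",W[:,:,::-1])
E
```

```text
time: 10.38
tool_pos: [516.8, 263.3, 326.7]
tcp_rot: [180.0, -0.0, 160.6]
ft_force: [-0.0, 0.1, -1.4]
finger_gap: 39.3
grip_force: 50.9
time: 10.88
tool_pos: [516.8, 263.2, 326.7]
tcp_rot: [180.0, 0.0, 160.6]
ft_force: [-1.1, 0.4, -2.3]
finger_gap: 39.2
grip_force: 50.9
[516.78203463 263.24742882 326.70207608] [-1.79999997e+02  2.10171997e-03  1.60561880e+02]
```

View pics/c6.png

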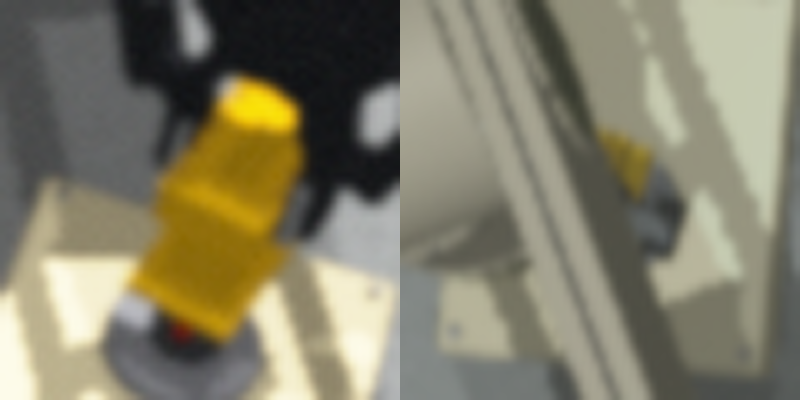

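The scene view shows the flange's near edge at (128,290)–(225,342) and the blade's red at (182,332) just below its middle, not touching. I raise it 1.3 mm to reach the 10 mm hover, and check the blade's lateral position by projection.

```bash
python3 -m jog '0 0 -0.013 0 0 0 1;0 0 0 0 0 0 1;0 0 0 0 0 0 1;0 0 0 0 0 0 1;0 0 0 0 0 0 1'; python3 - <<'E'
from h import *
s=np.load("s6.npz");k=400/60
c=np.array([517.5,263]);a=np.radians(-19.5);X=np.array([np.cos(a),np.sin(a)]);Y=np.array([-X[1],X[0]])
pr=lambda p,z:((proj(s,[*p,z])-[385,160]+.5)*k).round()
print("flange corners expected",pr(c+32*X+22*Y,118.6),pr(c+32*X-22*Y,118.6))
b=np.array([518,262.7]);print("blade front face expected",pr(b+10*X+3*Y,110),pr(b+10*X-3*Y,110),pr(b+10*X,80))
E
```

```text
time: 11.6
tool_pos: [516.8, 263.2, 328.0]
tcp_rot: [-180.0, 0.0, 160.6]
ft_force: [0.3, -0.5, -2.5]
finger_gap: 39.1
grip_force: 50.9
flange corners expected [224. 348.] [121. 291.]
blade front face expected [202. 300.] [188. 293.] [179. 342.]
```

```bash
python3 -c "
from bench import *
print(sense()['qd'].round(2)); print(hand_in())"
```

```text
[-0.03 -0.05 -0.04 -0.01  0.06  0.02]
the job is handed in; nothing more can be done
None
```

The job is handed in: the yellow former is gripped upright and at rest about 10 mm above the red blade, its slot lined up and centred to within about 2 mm by camera, and I saw no contact with the guide frame or winder.

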